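# Hang the mould carrier on the cooling rail

## Robot

A 6-joint arm with a two-finger parallel gripper is mounted at the origin on the work surface. World frame = base frame: x ahead of the robot, y to its left, z up, the work surface at z = 0. Lengths are in m, angles in rad, forces in N, time in s.
With the tool pointing down it reaches from about 0.325 to 0.875 m from the base axis. Payload 4.4 kg.
Tool frame: the origin (TCP) lies on the centre line of the jaws, within the pads' length; the fingertips stand 17 mm ahead of it and the grasp point (between the pads) lies 2 mm behind it (manip.tcp_to_tips is the distance from the TCP to the fingertips, in m); z points along the fingers, y is the line along which they close (so a half turn about z gives the same grasp; the last joint's range is limited). The gripper opens to 85 mm and grips with 20 to 120 N. Pads are 22 mm wide; open, the fingers measure 114 mm over their backs; the gripper's body (76 mm by 85 mm) begins 54 mm behind the grasp point. The pads swing forward as they close: fully open they stand 13 mm farther back than shut.
Start: joints at [1.103, 0.207, 1.542, -0, 1.393, -0.15], TCP at [0.18, 0.546, 0.248] pointing down, gripper open.
Joint ranges: [-2.73, 2.73], [-0.86, 2.22], [0.23, 2.46], [-1.11, 4.25], [0.08, 2.63], [-2.82, 2.82]. Speed limits (rad/s): [2.79, 2.79, 3.14, 3.14, 3.14, 3.14].

## Interface

Orientations are given as a rotation vector (axis times angle).
In Python, from bench import telemetry, optics, manip gives the robot as it stands. The module is installed in compiled form; this text tells all that it offers.
- The arm moves only by the shell command python3 -m creep 'ROWS' [FORCE]. ROWS is text: rows parted by semicolons, each of 5 numbers parted by spaces: the closure, from 0 (fully open) to 1 (shut), then the shift along the tool's x, y, z in cm, then the turn about the tool's z in degrees. A call has 1 to 8 rows; each row shifts and turns the commanded pose from where the row before left it, along the tool's axes as they then stand; what a row does not reach is not made up. A row lasts 1/10 s, in which the tool goes at most 50 mm and 8.59 degrees, less where a joint would pass 70% of its speed; a pose out of reach is approached as far as the arm can. A call with a gripper value outside its range is refused whole. The fingers move at their own pace and stop on an object; FORCE is the grip in N (left out, the last holds). Time passes only in rows, so rows that do not move let the fingers close. It gives the time, the measured TCP pose, the force, the opening and the grip force at its end, in the units of the state.
- telemetry.observe(): the state, without advancing time (a new reading comes with each control period).
- optics.snapshot(name): name is "scene" or "top" or "wrist"; returns a dict with "color" (384x512x3 uint8, red, green, blue), "fovy" (degrees; the focal length in pixels is half the picture's height over the tangent of half this angle, whatever the lens; pixels are square), "cx", "cy" (the principal point, pixels), "xyz" and "rotation" of the camera in the world. Camera axes: x right, y down, z forward; pixel columns grow to the right and rows downward; lengths in m; the calibration is good to about 2 mm. A picture is of the moment at which its call begins. There is no depth.
- manip.job_done(): hands the job in; it is judged then, once.
The state is a dict: "clock": time; "joint_pos": joint angles; "dq": joint speeds; "tau": joint torques, N m; "eef_pos": TCP position; "eef_rot": TCP orientation; "contact_force": force on the tool from outside, world axes, zero at the start; "wrist_torque": the same for the moment, N m; "grip_width": finger opening in m; "grip_force": force on a finger pad.
Only numpy, scipy, OpenCV 4.12 (cv2) and the standard library are available. Lean on these libraries where they do the work, as an engineer would, in place of code of your own. Each camera call takes 0.05 s, during which the arm holds its last target. There are 200 camera calls.

## Task

Pull the cabinet drawer open and take out the carrier with the orange tab and brass mould insert. Hook it onto the cooling rail close to the rail's yellow end, then slide it along, without lifting it off the rail, until its hook sits in the middle of the blue band, and let go so that it hangs there freely. Leave the white-tabbed carrier standing in the drawer and do not disturb anything else on the bench.

Things in the scene. Friction and masses are not known exactly. Their poses are not given: they have to be found in the camera images.
- drawer (a joint): the cabinet's only drawer: 0 shut, grows as it is pulled out towards the robot, stop at 0.17 m; it slides stiffly (a few N)
- drawer_handle (a point): middle of the drawer's horizontal steel bar handle: bar 11 mm thick, 120 mm long along this frame's y, 35 mm clear of the drawer's front, 142 mm above the bench and 38 mm below the cabinet's top. Its frame: x points into the cabinet, so the drawer opens along -x
- cabinet_front (a point): blue steel cabinet 280 mm deep (x) x 270 wide (y) x 180 high, front towards -x; origin at the middle of its lower front edge. Grey drawer: inner floor 21 mm above the bench, side walls up to 76 mm, front panel 15 mm thick up to 168 mm. The two carriers stand side by side in its front half
- carrier: the carrier to hang: steel tray 60 x 60 mm, 18 high, with a brass insert (26 high); a stem 12 to 17 mm behind (-x of) its centre rises to a hook, and on top is an orange grip tab 36 (x) x 10 (y) mm, 89 to 124 mm above the underside. 0.2 to 0.45 kg. Origin: centre of its underside; z up, x from the stem to the hook's open side. In the drawer +x points roughly into the cabinet
- carrier_seat (a point): where the rail's axis lies once hung: 75.5 mm above the underside, x = y = 0, 8.5 mm under the peak of the hook's roof, an upside-down V. Hook 20 mm wide along y (the rail's direction), 24 mm between stem and tip (x -12 to +12); tip's end 67 mm above the underside: the rail enters from +x between tip and insert, with the carrier held 15 to 35 mm higher than when hung
- spare: the other carrier, same shape, with a white tab and an aluminium insert; stays in the drawer. Left or right of the orange one
- rail_mid (a point): middle of the cooling rail's axis, 150 mm above the bench: level steel bar 12 mm thick, 360 mm long along this frame's y, on a post of 16 mm at each end, over a drip tray 120 x 400 mm, 18 high. x of the frame points away from the robot
- cap_yellow: yellow ball of 26 mm on the post at one end of the rail, the end at which to hook on; origin at its centre, on the rail's axis
- cap_black: black ball of 26 mm on the post at the rail's other end
- mark: blue band painted around the rail, 40 mm long; origin at its centre on the rail's axis, y along the rail
- mould_a: brass mould plate 160 x 120 x 22 mm with a wire handle, on the hot plate; bystander
- wax: round green wax cake, 64 mm across, 22 high, on the bench; bystander
- scraper: scraper lying on the bench, bystander; origin under its middle
- jar: small jar with a red cap, 60 mm across, 90 high; bystander
- brush: brush lying on the bench; bystander

How it is judged:
By the outcome, as a careful person would: the job done as asked, in the order asked, and still so for the second after the job is handed in, with the robot touching nothing.
It also fails if it takes over 66 s, if anything falls off the work surface, if the arm or the gripper's body presses on something with over 40 N, if the wrist force passes 120 N, or if a joint passes its speed limit or range.

## Working session

There is one attempt and no reset: what is moved stays moved. The work goes in short steps, Python scripts to look and compute and a shell command to move; the robot and the scene stay as the last step left them, time stands still between calls to the robot, and variables do not carry over. Pictures are saved under pics/ and viewed, at most 12 in all, crops included, and the job is handed in when it is done.

```bash
mkdir -p pics; cat > h.py <<'E'
import numpy as np, cv2
from bench import telemetry, optics, manip
from scipy.spatial.transform import Rotation as R
def snap(n,f=None):
    s=optics.snapshot(n)
    if f: cv2.imwrite('pics/'+f,cv2.cvtColor(s['color'],cv2.COLOR_RGB2BGR))
    return s
def rot(s):
    r=np.array(s['rotation']); return r if r.shape==(3,3) else R.from_rotvec(r).as_matrix()
def ray(s,u,v):
    f=192/np.tan(np.radians(s['fovy'])/2)
    d=rot(s)@np.array([(u-s['cx'])/f,(v-s['cy'])/f,1]); return np.array(s['xyz']),d/np.linalg.norm(d)
def plane(s,u,v,z):
    o,d=ray(s,u,v); return o+d*(z-o[2])/d[2]
def tri(*L):
    A=np.zeros((3,3));b=np.zeros(3);rs=[ray(*l) for l in L]
    for o,d in rs:
        P=np.eye(3)-np.outer(d,d);A+=P;b+=P@o
    p=np.linalg.solve(A,b); return p,[np.linalg.norm((np.eye(3)-np.outer(d,d))@(p-o)) for o,d in rs]
E
python3 - <<'E'
from h import *
a=snap('scene','s0.png');b=snap('top','t0.png');c=snap('wrist','w0.png')
for s in (a,b,c): print(s['fovy'],s['cx'],s['cy'],np.round(s['xyz'],3),np.round(rot(s),2).tolist())
print(telemetry.observe())
np.save('s0.npy',[a,b,c],allow_pickle=True)
A=cv2.imread('pics/s0.png');B=cv2.imread('pics/t0.png')
cv2.imwrite('pics/s0b.png',cv2.resize(A,(800,600),interpolation=2));cv2.imwrite('pics/t0b.png',cv2.resize(B,(800,600),interpolation=2))
E
```

```text
46.46930775678652 246.40008388958546 191.12142870322793 [0.151 0.12  1.505] [[-0.41, -0.87, 0.28], [-0.91, 0.39, -0.12], [-0.0, -0.31, -0.95]]
53.60378374835454 255.39605776563104 182.3671488351963 [ 0.247 -0.061  1.73 ] [[-0.01, -0.98, 0.2], [-1.0, 0.01, 0.0], [-0.01, -0.2, -0.98]]
65.4677554129179 260.28429633135886 194.38002626595562 [0.103 0.571 0.374] [[0.31, 0.9, 0.3], [0.95, -0.3, -0.1], [-0.0, 0.32, -0.95]]
{'clock': 0.15, 'joint_pos': array([ 1.10250076e+00,  2.07293103e-01,  1.54261680e+00,  6.63182182e-06,
        1.39350589e+00, -1.50501954e-01]), 'dq': array([ 4.38083720e-04,  5.61391818e-04, -5.04349158e-03, -2.69415113e-03,
        2.74197989e-05,  5.94292872e-04]), 'tau': array([ 7.03456735e-04, -3.83513832e+01, -2.92037362e+01, -2.78807229e-04,
        6.60107704e-03,  1.48131755e-05]), 'eef_pos': array([0.17942836, 0.54570538, 0.24735766]), 'eef_rot': array([-4.97003910e-01, -3.10146053e+00,  2.72417587e-03]), 'contact_force': array([-0.4200948 ,  0.30824727, -0.20126821]), 'wrist_torque': array([-0.02698804, -0.03444073,  0.03999464]), 'grip_force': 0.0, 'grip_width': 0.08528448419833116}
```

View pics/s0b.png

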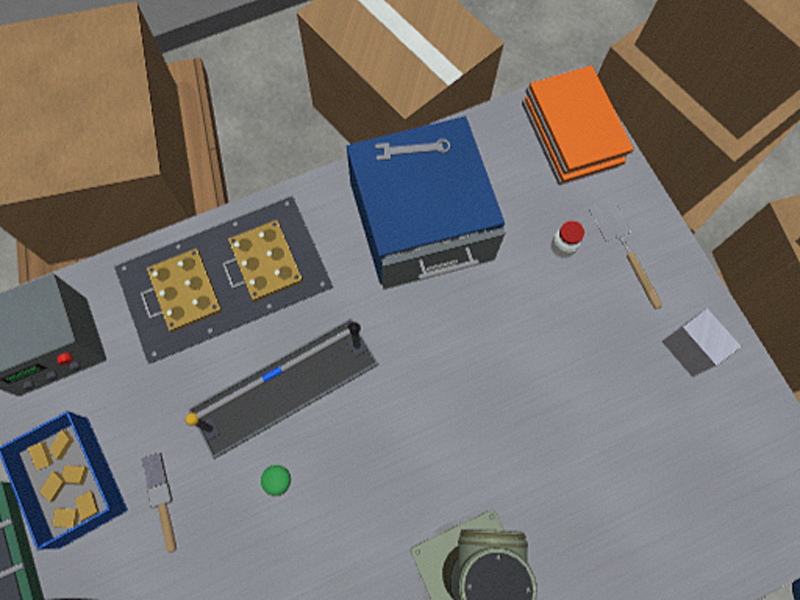

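View pics/t0b.png

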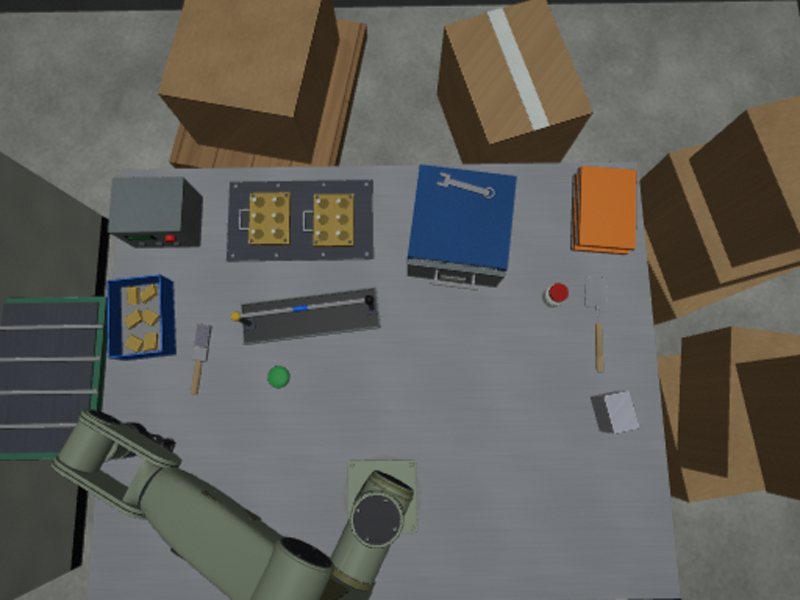

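The pictures show (800x600 scale):
- **Scene:** the cabinet handle is at about (448,262), the yellow cap at (192,419), the blue band at (272,374) and the black cap at (354,328).
- **Top:** the handle is at (456,278), the yellow cap at (236,317), the band at (300,309) and the black cap at (370,299).

```bash
python3 - <<'E'
from h import *
a,b,c=np.load('s0.npy',allow_pickle=True)
def blob(s,lo,hi,box):
    x0,y0,x1,y1=[int(k/1.5625) for k in box]
    hsv=cv2.cvtColor(s['color'],cv2.COLOR_RGB2HSV)[y0:y1,x0:x1]
    m=cv2.inRange(hsv,lo,hi);n,l,st,ce=cv2.connectedComponentsWithStats(m)
    i=1+np.argmax(st[1:,4]);return ce[i][0]+x0,ce[i][1]+y0,st[i][4]
Y=((18,120,100),(35,255,255));K=((0,0,0),(180,255,45));B=((105,150,100),(125,255,255));G=((50,120,50),(80,255,255))
bx={'yel':(Y,(180,400,210,440),(225,305,250,330)),'blk':(K,(342,316,368,342),(360,290,380,308)),'band':(B,(255,360,290,390),(285,300,315,320)),'wax':(G,(250,460,300,500),(260,360,300,395))}
P={}
for k,(col,p,q) in bx.items():
    u=blob(a,*col,p);v=blob(b,*col,q);P[k],e=tri((a,*u[:2]),(b,*v[:2]));print(k,np.round(u,1),np.round(v,1),np.round(P[k],4),np.round(e,4))
print('rail len',np.linalg.norm(P['yel']-P['blk']))
d=P['yel']-P['blk'];print('rail dir',d/np.linalg.norm(d), 'yaw of +y',np.degrees(np.arctan2(-d[0],d[1])))
def crop(s,x,y,w,h,k):
    return cv2.resize(cv2.cvtColor(s['color'][y:y+h,x:x+w],cv2.COLOR_RGB2BGR),None,fx=k,fy=k,interpolation=cv2.INTER_CUBIC)
A=crop(a,235,135,100,50,8-0);C=crop(b,255,155,80,34,10)
im=np.vstack([A[:, :800],C[:, :800]]);im=cv2.resize(im,None,fx=.8,fy=.8);print(im.shape)
cv2.imwrite('pics/c1.png',im)
E
```

```text
yel [122.2 267.7  51. ] [150.3 202.   24. ] [0.4817 0.3811 0.1687] [0.0015 0.0015]
blk [226.5 211.5  56. ] [236.2 192.2  36. ] [0.5241 0.0264 0.1328] [0.0014 0.0014]
band [173.7 239.   57. ] [192.1 196.7  28. ] [0.5038 0.2104 0.1549] [0.0014 0.0014]
wax [175.8 307.  273. ] [177.8 240.8 137. ] [0.3278 0.2929 0.0242] [0.0013 0.0013]
rail len 0.3589843490156981
rail dir [-0.11825145  0.98792472  0.10010663] yaw of +y 6.825648805266096
(592, 640, 3)
```

View pics/c1.png

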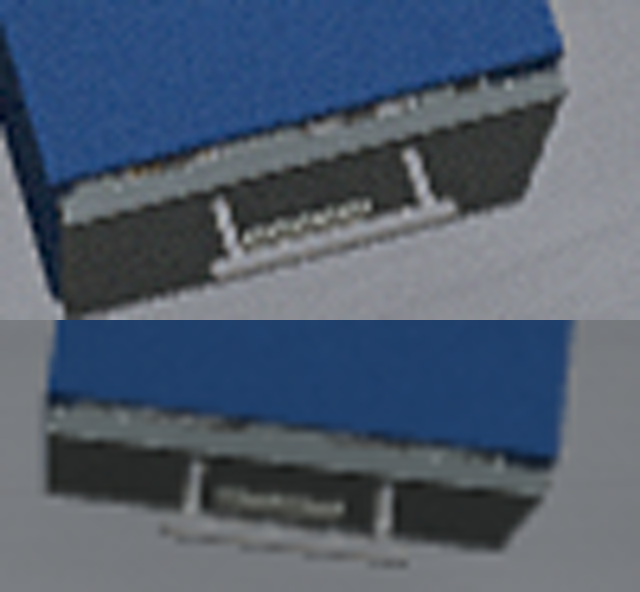

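The top crop shows the scene bar's ends at crop (215,270) and (453,207). The lower crop shows the top-view bar's ends at (165,530) and (405,562). I convert these to image pixels next.

```bash
python3 - <<'E'
from h import *
a,b,c=np.load('s0.npy',allow_pickle=True)
L=((268.6,177.2),(275.6,181.2));Rr=((305.8,167.3),(305.6,185.3))
for n,(p,q) in (('L',L),('R',Rr)):
    print(n,np.round(tri((a,*p),(b,*q))[0],3),plane(a,*p,.142).round(4),plane(b,*q,.142).round(4))
for n,p,q in (('yel',(122.2,267.7),(150.3,202)),('blk',(226.5,211.5),(236.2,192.2)),('band',(173.7,239),(192.1,196.7))):
    print(n,plane(a,*p,.15).round(4),plane(b,*q,.15).round(4))
print(R.from_rotvec(telemetry.observe()['eef_rot']).as_matrix().round(3))
w=cv2.imread('pics/w0.png')
E
```

```text
L [ 0.566 -0.14   0.159] [ 0.5708 -0.1436  0.142 ] [ 0.5689 -0.1414  0.142 ]
R [ 0.548 -0.266  0.153] [ 0.5524 -0.2688  0.142 ] [ 0.5493 -0.2684  0.142 ]
yel [0.4852 0.3836 0.15  ] [0.4857 0.3875 0.15  ]
blk [0.5184 0.0267 0.15  ] [0.5223 0.0263 0.15  ]
band [0.5041 0.2098 0.15  ] [0.5058 0.2121 0.15  ]
[[-0.95   0.312 -0.001]
 [ 0.312  0.95  -0.002]
 [ 0.    -0.002 -1.   ]]
```

```bash
for i in 1 2; do :; done
python3 -m creep '0.3 -3 -3 0 0;0.6 -3 -3 0 0;0.6 -3 -3 0 0;0.6 -3 -3 0 0;0.6 -3 -3 0 0;0.6 -3 -3 0 0;0.6 -3 -3 0 0;0.6 -3 -3 0 0' 40
python3 -m creep '0.6 -3 -3 0 0;0.6 -3 -3 0 0;0.6 -3 -3 0 0;0.6 -3 -3 0 0;0.6 -3 -3 0 0;0.6 -3 -3 0 0;0.6 -3 -3 0 0;0.6 -3 -3 0 0'
python3 -m creep '0.6 -3 -3 0 0;0.6 -3 -3 0 0;0.6 -3 -3 0 0;0.6 -2 -2 0 0'
python3 -m creep '0.6 0 0 0 8;0.6 0 0 0 8;0.6 0 0 0 8;0.6 0 0 0 8;0.6 0 0 0 8;0.6 0 0 0 8;0.6 0 0 0 8;0.6 0 0 0 8'
python3 -m creep '0.6 0 0 0 8;0.6 0 0 0 8.4;0.6 0 0 0 0;0.6 0 0 0 0'
python3 - <<'E'
from h import *
o=telemetry.observe();print(o['eef_pos'],R.from_rotvec(o['eef_rot']).as_matrix().round(3),o['joint_pos'],o['grip_width'])
s=snap('wrist','w1.png');np.save('w1.npy',[s],allow_pickle=True);print(s['xyz'],rot(s).round(2).tolist())
E
```

```text
clock: 0.95
eef_pos: [0.3329, 0.2416, 0.2482]
eef_rot: [0.496, 3.102, 0.0]
contact_force: [2.2, -0.1, 1.0]
grip_width: 0.0342
grip_force: 0.0
clock: 1.75
eef_pos: [0.4859, -0.0614, 0.248]
eef_rot: [-0.498, -3.102, -0.0]
contact_force: [0.1, 0.5, 0.2]
grip_width: 0.0342
grip_force: 0.0
clock: 2.15
eef_pos: [0.5564, -0.2013, 0.2477]
eef_rot: [-0.5, -3.101, 0.001]
contact_force: [0.8, -0.1, 0.4]
grip_width: 0.0339
grip_force: 0.0
clock: 2.95
eef_pos: [0.5555, -0.1985, 0.2478]
eef_rot: [-2.072, -2.361, 0.0]
contact_force: [-0.7, -0.5, 1.5]
grip_width: 0.0341
grip_force: 0.0
clock: 3.35
eef_pos: [0.5556, -0.1985, 0.2479]
eef_rot: [-2.378, -2.052, 0.0]
contact_force: [-1.1, 0.0, 0.2]
grip_width: 0.0342
grip_force: 0.0
[ 0.55560203 -0.19851709  0.24793305] [[ 0.147  0.989 -0.001]
 [ 0.989 -0.147  0.   ]
 [ 0.    -0.001 -1.   ]] [-4.89771555e-01  2.38786602e-01  1.50324760e+00 -3.65999893e-05
  1.40023980e+00 -3.42574405e-01] 0.034168429431530714
[ 0.56802122 -0.11826495  0.37431753] [[0.99, -0.14, -0.05], [-0.15, -0.94, -0.31], [-0.0, 0.32, -0.95]]
```

View pics/w1.png

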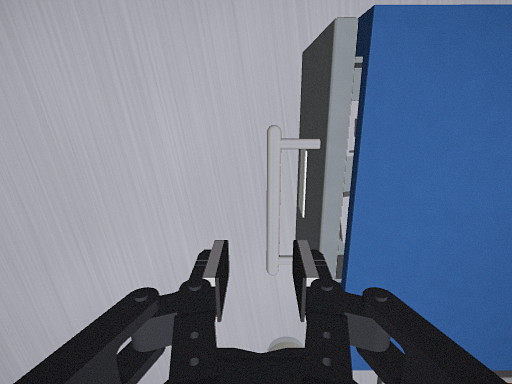

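The wrist view shows the bar from (274,126) at its left end to (272,274) at its right end, with the posts at rows 144 and 257. The jaws straddle it.

```bash
python3 - <<'E'
from h import *
a,b,c=np.load('s0.npy',allow_pickle=True);w=np.load('w1.npy',allow_pickle=True)[0]
for p,q,r in (((268.6,177.2),(275.6,181.2),(274,127)),((305.8,167.3),(305.6,185.3),(272,273))):
    print(plane(w,*r,.142).round(4),tri((a,*p),(b,*q),(w,*r)))
for v in (185,215): print(plane(w,273,v,.142).round(4))
E
```

```text
[ 0.5748 -0.1427  0.142 ] (array([ 0.57332574, -0.14374348,  0.13167304]), [np.float64(0.0019140391899651159), np.float64(0.0029333681455661204), np.float64(0.0017639511977298754)])
[ 0.556  -0.2699  0.142 ] (array([ 0.5530567 , -0.26992447,  0.1391329 ]), [np.float64(0.0003905636176521531), np.float64(0.00335976159081478), np.float64(0.003281725836763905)])
[ 0.5679 -0.1883  0.142 ]
[ 0.5644 -0.2143  0.142 ]
```

```bash
python3 -m creep '0.6 -0.6 1 0 0;0.6 0 0 2 0;0.6 0 0 2 0;0.6 0 0 2 0;0.6 0 0 2 0;0.6 0 0 1.4 0;0.6 0 0 1 0;0.6 0 0 0 0' 60
python3 -m creep '1 0 0 0 0;1 0 0 0 0;1 0 0 0 0;1 0 0 0 0;1 0 0 0 0'
```

```text
clock: 4.2
eef_pos: [0.5656, -0.2064, 0.1444]
eef_rot: [2.381, 2.048, 0.001]
contact_force: [0.1, 0.0, 0.1]
grip_width: 0.034
grip_force: 0.0
clock: 4.7
eef_pos: [0.5654, -0.2064, 0.1449]
eef_rot: [2.38, 2.048, 0.001]
contact_force: [1.4, -0.8, 1.7]
grip_width: 0.0086
grip_force: 58.6
```

```bash
python3 -m creep '1 0 -1 0 0;1 0 -2 0 0;1 0 -2 0 0;1 0 -2 0 0;1 0 -2 0 0;1 0 -2 0 0;1 0 -2 0 0;1 0 0 0 0'
python3 -m creep '1 0 -2 0 0;1 0 -1 0 0;1 0 -0.6 0 0;1 0 0 0 0;1 0 0 0 0'
python3 - <<'E'
from h import *
s=snap('scene','s2.png');w=snap('wrist','w2.png');b=snap('top');np.save('s2.npy',[s,b,w],allow_pickle=True)
k=lambda f:cv2.imread('pics/'+f)
cv2.imwrite('pics/v2.png',np.hstack([cv2.resize(k('s2.png')[90:290,170:370],(400,400),interpolation=2),cv2.resize(k('w2.png'),(400,400))]))
E
```

```text
clock: 5.5
eef_pos: [0.4336, -0.1871, 0.1448]
eef_rot: [-2.382, -2.048, 0.006]
contact_force: [-3.1, -3.1, 2.2]
grip_width: 0.0085
grip_force: 60.3
clock: 6.0
eef_pos: [0.4007, -0.1823, 0.1448]
eef_rot: [2.38, 2.047, -0.002]
contact_force: [-0.5, -5.3, 2.3]
grip_width: 0.0089
grip_force: 62.3
```

View pics/v2.png

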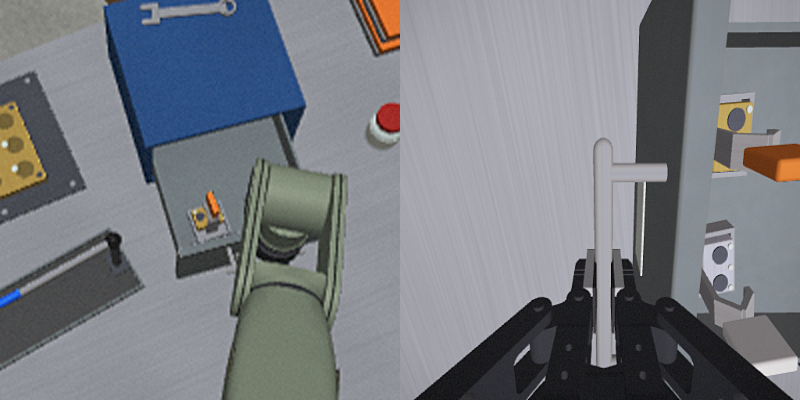

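The drawer is out about 17 cm. The orange carrier is on the left (scene crop tab at (213,203)), and the white one is on the right, nearer the arm. Next I let go, rise, turn 90° and look with the wrist camera.

```bash
python3 -m creep '0.6 0 0 0 0;0.6 0 0 0 0;0.6 0 0 0 0;0.6 0 0 -2 0;0.6 0 0 -3 0;0.6 0 0 -4 0;0.6 0 0 -4 0;0.6 0 0 -3 0'
python3 -m creep '0.5 0 0 0 8;0.5 0 0 0 8;0.5 0 0 0 8;0.5 0 0 0 8;0.5 0 0 0 8;0.5 0 0 0 8;0.5 0 0 0 8;0.5 0 0 0 8'
python3 -m creep '0.5 0 0 0 8;0.5 0 0 0 8;0.5 0 0 0 8;0.5 0 0 0 2;0.5 0 0 0 0;0.5 0 0 0 0'
python3 - <<'E'
from h import *
o=telemetry.observe();print(o['eef_pos'],R.from_rotvec(o['eef_rot']).as_matrix().round(3).tolist(),o['joint_pos'],o['grip_width'])
s=snap('scene','s3.png');w=snap('wrist','w3.png');b=snap('top');np.save('s3.npy',[s,b,w],allow_pickle=True)
k=lambda f:cv2.imread('pics/'+f)
cv2.imwrite('pics/v3.png',np.hstack([cv2.resize(k('s3.png')[140:240,240:340],(300,300),interpolation=2),cv2.resize(k('w3.png')[:300],(500,300))]))
E
```

```text
clock: 6.95
eef_pos: [0.401, -0.181, 0.3067]
eef_rot: [2.38, 2.048, 0.002]
contact_force: [0.5, -0.5, -0.0]
grip_width: 0.0338
grip_force: 0.0
clock: 7.75
eef_pos: [0.4004, -0.1806, 0.3038]
eef_rot: [-3.105, -0.466, 0.001]
contact_force: [0.6, 0.1, 0.1]
grip_width: 0.0428
grip_force: 0.0
clock: 8.35
eef_pos: [0.4005, -0.1808, 0.304]
eef_rot: [-3.132, 0.234, 0.001]
contact_force: [-0.5, -0.3, -0.1]
grip_width: 0.0425
grip_force: 0.0
[ 0.40048437 -0.18084385  0.30398433] [[0.989, -0.149, -0.001], [-0.149, -0.989, 0.001], [-0.001, -0.001, -1.0]] [-6.21794636e-01 -1.32594699e-01  1.77727453e+00  2.81598720e-04
  1.49781203e+00  1.09815451e+00] 0.042458998285582174
```

View pics/v3.png

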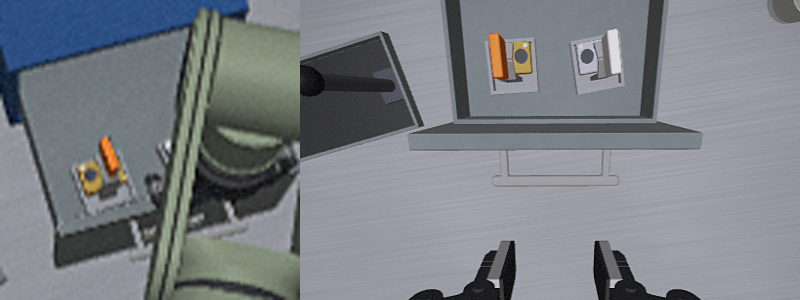

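The wrist view shows the open drawer. The orange tab is at crop (495,57) on the left and the white tab at (612,57) on the right, both lengthwise into the cabinet.

```bash
cat >> h.py <<'E'
def orange(s,vmin=150):
    hsv=cv2.cvtColor(s['color'],cv2.COLOR_RGB2HSV)
    m=cv2.inRange(hsv,(3,170,vmin),(17,255,255))
    n,l,st,ce=cv2.connectedComponentsWithStats(m)
    return [(ce[i].round(1).tolist(),st[i].tolist(),cv2.minAreaRect(np.argwhere(l==i)[:,::-1].astype(np.float32))) for i in range(1,n) if st[i][4]>15]
E
python3 - <<'E'
from h import *
a,b,w=np.load('s3.npy',allow_pickle=True)
for n,s in (('a',a),('w',w)):
  for v in (100,200):
    for o in orange(s,v): print(n,v,o,plane(s,*o[0],.145).round(3))
E
```

```text
a 100 ([371.6, 74.8], [339, 42, 66, 66, 2537], ((371.7146301269531, 74.63169860839844), (65.86197662353516, 42.39472198486328), 65.224853515625)) [ 0.768 -0.631  0.145]
a 100 ([367.1, 99.3], [337, 61, 63, 55, 248], ((359.7640380859375, 94.88191223144531), (74.86016845703125, 32.56831359863281), 32.59258270263672)) [ 0.689 -0.57   0.145]
a 100 ([276.1, 191.2], [273, 186, 7, 11, 35], ((275.8000183105469, 191.1000213623047), (10.733126640319824, 3.130495071411133), 63.43495178222656)) [ 0.517 -0.145  0.145]
a 200 ([371.6, 74.5], [340, 42, 65, 66, 2442], ((371.8414611816406, 74.07316589355469), (64.95401763916016, 41.6962890625), 65.224853515625)) [ 0.769 -0.632  0.145]
a 200 ([379.2, 107.6], [360, 101, 40, 14, 90], ((379.63531494140625, 107.46017456054688), (2.370197296142578, 40.801246643066406), 73.61045837402344)) [ 0.645 -0.592  0.145]
a 200 ([276.1, 190.7], [274, 186, 5, 10, 26], ((276.1500244140625, 190.45001220703125), (9.803058624267578, 2.5298216342926025), 71.56504821777344)) [ 0.518 -0.146  0.145]
w 100 ([200.0, 55.7], [193, 33, 16, 45, 405], ((200.23777770996094, 55.14025115966797), (44.72477722167969, 11.264016151428223), 83.6598129272461)) [ 0.521 -0.146  0.145]
w 200 ([199.2, 55.1], [193, 33, 15, 44, 310], ((199.77557373046875, 54.64841842651367), (42.9282112121582, 9.446012496948242), 83.0887680053711)) [ 0.522 -0.145  0.145]
```

```bash
python3 -m creep '0.5 2 -1.8 0 0;0.5 2 -1.8 0 0;0.5 2 -1.7 0 0;0.5 0 0 0 0;0.5 0 0 0 0'
python3 - <<'E'
from h import *
w1=np.load('s3.npy',allow_pickle=True)[2];w=snap('wrist','w4.png')
A=orange(w1,200)[0]
for v in (150,200):
  for o in orange(w,v): print(o,plane(w,*o[0],.145),tri((w1,*A[0]),(w,*o[0])))
o=max(orange(w,200),key=lambda o:o[1][4])
bp=cv2.boxPoints(o[2]);P=[plane(w,*p,.145) for p in bp];P=np.array(P)
for i in range(4): d=P[i]-P[i-1];print(np.linalg.norm(d).round(4),np.degrees(np.arctan2(d[1],d[0])).round(1))
E
```

```text
clock: 9.0
eef_pos: [0.4678, -0.1376, 0.304]
eef_rot: [3.133, -0.234, -0.002]
contact_force: [0.4, -0.1, 0.7]
grip_width: 0.0425
grip_force: 0.0
([260.4, 125.6], [255, 105, 12, 40, 332], ((260.3650817871094, 124.47566986083984), (39.445770263671875, 9.711773872375488), 86.18592071533203)) [ 0.52137969 -0.14576391  0.145     ] (array([ 0.5214555 , -0.1456495 ,  0.14674128]), [np.float64(0.0001650763896651581), np.float64(0.00016507638966501483)])
([260.6, 126.4], [255, 106, 12, 39, 313], ((260.5442810058594, 125.16371154785156), (38.048866271972656, 9.445697784423828), 86.18592071533203)) [ 0.52062704 -0.14584069  0.145     ] (array([ 0.52103247, -0.14589991,  0.14909214]), [np.float64(5.251287979447949e-06), np.float64(5.251287979506866e-06)])
0.0348 -4.9
0.0087 -94.8
0.0348 175.7
0.009 85.3
```

View pics/w4.png

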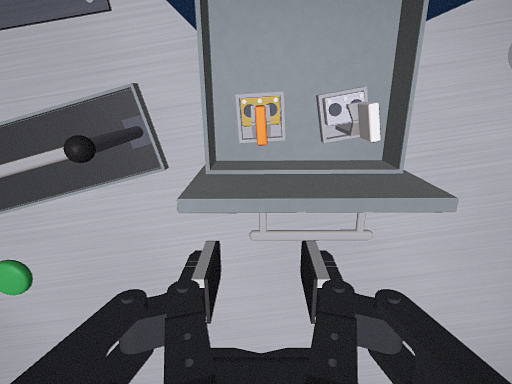

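The view shows the orange tab centred at (260,126) over its tray, with its axis near -5°. The white tab is at (370,122), clear of the fingers. Tab top measured at z≈0.147, which agrees with the expected 0.145.

```bash
python3 -m creep '0.5 2.7 0 0 0;0.5 2.7 0 0 0;0.5 0 0 0 -3.6;0.5 0 0 3 0;0.5 0 0 3 0;0.5 0 0 3 0;0.5 0 0 2 0;0.5 0 0 0 0'
python3 - <<'E'
from h import *
w=snap('wrist','w5.png');o=telemetry.observe();print(o['eef_pos'],R.from_rotvec(o['eef_rot']).as_matrix().round(3).tolist())
for q in orange(w,200): print(q,plane(w,*q[0],.145))
E
```

```text
clock: 9.85
eef_pos: [0.518, -0.1455, 0.1907]
eef_rot: [-3.136, 0.139, 0.012]
contact_force: [-0.9, 1.2, 0.1]
grip_width: 0.0428
grip_force: 0.0
[ 0.51954403 -0.1460255   0.19294496] [[0.996, -0.088, -0.004], [-0.088, -0.996, 0.001], [-0.004, -0.001, -1.0]]
([260.6, 223.9], [254, 199, 15, 51, 716], ((261.0, 224.0), (50.0, 14.0), 90.0)) [ 0.52239316 -0.14600683  0.145     ]
```

```bash
python3 -m creep '0.5 0.2 0 2 0;0.5 0 0 2 0;0.5 0 0 1.5 0;0.5 0 0 0.7 0;0.5 0 0 0 0;1 0 0 0 0;1 0 0 0 0;1 0 0 0 0' 50
python3 -m creep '1 0 0 0 0;1 0 0 0 0;1 0 0 -0.5 0;1 0 0 -1 0;1 0 0 -1 0;1 0 0 0 0'
```

```text
clock: 10.7
eef_pos: [0.5244, -0.1463, 0.1338]
eef_rot: [3.138, -0.137, 0.005]
contact_force: [0.5, 1.9, 2.6]
grip_width: 0.0094
grip_force: 50.5
clock: 11.3
eef_pos: [0.5244, -0.1466, 0.1592]
eef_rot: [3.137, -0.137, 0.005]
contact_force: [0.4, -0.6, -1.3]
grip_width: 0.0091
grip_force: 49.7
```

```bash
python3 -m creep '1 0 0 -1.5 0;1 0 0 -2 0;1 0 0 -2.5 0;1 0 0 -2.5 0;1 0 0 -2.5 0;1 0 0 -2.5 0;1 0 0 -1.6 0;1 0 0 0 0' 60
python3 -m creep '1 -0.3 -1 0 0;1 -0.6 -2 0 0;1 -0.6 -2.2 0 0;1 -0.7 -2.3 0 0;1 -0.7 -2.3 0 0;1 -0.7 -2.3 0 0;1 -0.7 -2.3 0 0;1 -0.7 -2.3 0 0'
python3 -m creep '1 -0.7 -2.3 0 0;1 -0.7 -2.3 0 0;1 -0.7 -2.3 0 0;1 -0.7 -2.3 0 0;1 -0.7 -2.3 0 0;1 -0.7 -2.3 0 0;1 -0.7 -2.3 0 0;1 -0.7 -2.3 0 0'
python3 -m creep '1 -0.7 -2.3 0 0;1 -0.7 -2.3 0 0;1 -0.7 -2.3 0 0;1 -0.7 -2.2 0 0;1 -0.5 -1.3 0 0;1 0 0 0 -5;1 0 0 0 -5.5;1 0 0 0 0'
python3 - <<'E'
from h import *
o=telemetry.observe();print(o['eef_pos'],R.from_rotvec(o['eef_rot']).as_matrix().round(3).tolist(),o['joint_pos'][5],o['grip_width'])
w=snap('wrist','w6.png');s=snap('scene','s6.png');b=snap('top','t6.png');np.save('s6.npy',[s,b,w],allow_pickle=True)
k=lambda f:cv2.imread('pics/'+f)
cv2.imwrite('pics/v6.png',np.hstack([cv2.resize(k('s6.png')[180:330,100:250],(384,384),interpolation=2),k('w6.png')[:,56:456]]))
E
```

```text
clock: 12.1
eef_pos: [0.5247, -0.1467, 0.3115]
eef_rot: [3.136, -0.137, 0.009]
contact_force: [-0.7, -0.2, -1.6]
grip_width: 0.0092
grip_force: 61.2
clock: 12.9
eef_pos: [0.4862, 0.0264, 0.3059]
eef_rot: [-3.138, 0.137, 0.007]
contact_force: [1.1, 0.4, -2.3]
grip_width: 0.0088
grip_force: 61.1
clock: 13.7
eef_pos: [0.4463, 0.214, 0.306]
eef_rot: [3.138, -0.137, -0.007]
contact_force: [-0.4, -0.1, -2.5]
grip_width: 0.0086
grip_force: 61.1
clock: 14.5
eef_pos: [0.4235, 0.3192, 0.3068]
eef_rot: [3.137, 0.151, -0.004]
contact_force: [-0.2, -0.5, -1.7]
grip_width: 0.009
grip_force: 61.1
[0.42353518 0.31919335 0.30683082] [[0.995, 0.096, -0.002], [0.096, -0.995, -0.001], [-0.003, 0.001, -1.0]] 1.9574116070192227 0.008980112628653955
```

View pics/v6.png

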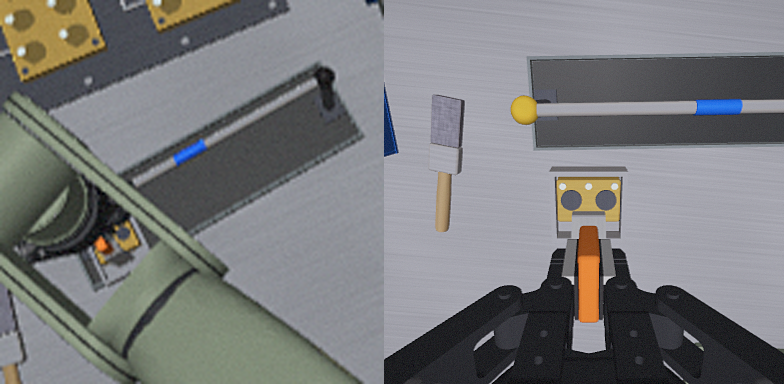

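The wrist view shows the carrier held straight, the yellow cap at crop (524,109), and the band at (719,107). The rail is clear ahead of the hook. Next I locate the rail precisely from this view.

```bash
cat >> h.py <<'E'
def rail(w):
    hsv=cv2.cvtColor(w['color'],cv2.COLOR_RGB2HSV)
    out={}
    for n,lo,hi in (('yel',(20,150,120),(32,255,255)),('band',(105,150,100),(125,255,255))):
        m=cv2.inRange(hsv,lo,hi);m[190:]=0 if n=='yel' else m[190:]
        k,l,st,ce=cv2.connectedComponentsWithStats(m)
        best=[(i,st[i][4]) for i in range(1,k)]
        if n=='band': best=[(i,a) for i,a in best if st[i][0]>150]
        if n=='yel': best=[(i,a) for i,a in best if .7<st[i][2]/st[i][3]<1.4]
        i=max(best,key=lambda t:t[1])[0]; out[n]=(ce[i],st[i])
    return out
E
python3 - <<'E'
from h import *
a,b,c=np.load('s0.npy',allow_pickle=True);w=np.load('s6.npy',allow_pickle=True)[2]
r=rail(w)
q={'yel':((122.2,267.7),(150.3,202)),'band':((173.7,239),(192.1,196.7))}
P={}
for n in r:
    P[n]=plane(w,*r[n][0],.15);print(n,r[n],P[n].round(4),tri((w,*r[n][0]),(a,*q[n][0]),(b,*q[n][1])))
d=P['band']-P['yel'];print(np.linalg.norm(d),np.degrees(np.arctan2(-d[0],-d[1]))) 
E
```

```text
yel (array([195.82861897, 109.5640599 ]), array([183,  96,  26,  28, 601], dtype=int32)) [0.4861 0.384  0.15  ] (array([0.48550322, 0.38466898, 0.15147708]), [np.float64(0.0011825448455016106), np.float64(0.0014852160588161272), np.float64(0.002360797044087255)])
band (array([390.69714286, 106.65857143]), array([366,  99,  48,  16, 700], dtype=int32)) [0.5057 0.2075 0.15  ] (array([0.50451179, 0.21013804, 0.15487079]), [np.float64(0.0012793131313346413), np.float64(0.0017887902760357736), np.float64(0.0012207291288109305)])
0.177516796882453 -6.34691201686553
```

```bash
python3 -m creep '1 0 0 1 -0.5;1 0 0 2 0;1 0 0 2 0;1 0 0 2 0;1 0 0 1.7 0;1 0 0 1 0;1 0 0 0 0;1 0 0 0 0'
python3 - <<'E'
from h import *
o=telemetry.observe();print(o['eef_pos'],R.from_rotvec(o['eef_rot']).as_matrix().round(3).tolist())
w=snap('wrist','w7.png');np.save('s7.npy',[w],allow_pickle=True)
r=rail(w)
P={n:plane(w,*r[n][0],.15) for n in r};print(P)
w6=np.load('s6.npy',allow_pickle=True)[2];r6=rail(w6)
for n in r:print(n,tri((w6,*r6[n][0]),(w,*r[n][0])))
d=P['yel']-P['band'];d/=np.linalg.norm(d);n=np.array([d[1],-d[0],0]);print('yaw',np.degrees(np.arctan2(-d[0],d[1])),'dist',n@(P['yel']-o['eef_pos']),'along',d@(P['yel']-o['eef_pos']))
E
```

```text
clock: 15.45
eef_pos: [0.4248, 0.3194, 0.2115]
eef_rot: [-3.137, -0.164, -0.001]
contact_force: [0.9, -0.4, -1.3]
grip_width: 0.0091
grip_force: 61.0
[0.42479142 0.31941538 0.21151901] [[0.995, 0.104, 0.0], [0.104, -0.995, 0.0], [0.0, -0.0, -1.0]]
{'yel': array([0.48602006, 0.38437535, 0.15      ]), 'band': array([0.50589484, 0.20658379, 0.15      ])}
yel (array([0.48637369, 0.38322317, 0.15376735]), [np.float64(4.931019405371224e-05), np.float64(4.931019405362238e-05)])
band (array([0.50579285, 0.20932999, 0.15425494]), [np.float64(0.00010324636642929345), np.float64(0.00010324636642912159)])
yaw 6.378440285065706 dist 0.06806634542641306 along 0.05775566622372754
```

View pics/w7.png

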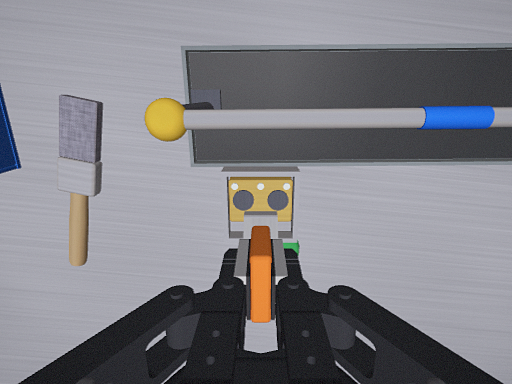

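The wrist picture shows the rail at row 118, the cap at (166,119) and the band at (459,117). The hook faces the rail squarely, so I move in.

```bash
python3 -m creep '1 1 0 0 0;1 1.5 0 0 0;1 1.5 0 0 0;1 1.5 0 0 0;1 1 0 0 0;1 0.5 0 0 0;1 0.1 0 0 0;1 0 0 0 0'
python3 -m creep '1 0 0 0.5 0;1 0 0 0.5 0;1 0 0 0.4 0;1 0 0 0.2 0;1 0 0 0 0;1 0 0 0 0'
python3 - <<'E'
from h import *
o=telemetry.observe();print(o['eef_pos'],o['contact_force'],o['wrist_torque'])
w=snap('wrist','w8.png')
E
```

```text
clock: 16.3
eef_pos: [0.4949, 0.3268, 0.2112]
eef_rot: [3.137, 0.164, -0.001]
contact_force: [-0.5, 0.0, -3.1]
grip_width: 0.009
grip_force: 61.1
clock: 16.9
eef_pos: [0.4952, 0.3268, 0.1953]
eef_rot: [-3.137, -0.164, -0.0]
contact_force: [0.6, -0.9, -2.0]
grip_width: 0.0089
grip_force: 61.1
[0.49515676 0.32680853 0.19529553] [ 0.61666052 -0.88568999 -2.00371665] [0.03421769 0.01307667 0.0180455 ]
```

View pics/w8.png

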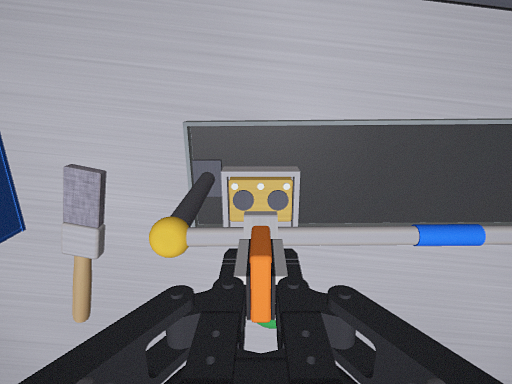

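The picture shows the rail passing under the hook's tip at (260,235), with the tray clear of the post. Next I lower until contact.

```bash
python3 -m creep '1 0 0 0.2 0;1 0 0 0.2 0;1 0 0 0 0;1 0 0 0 0'
python3 -m creep '1 0 0 0.1 0;1 0 0 0.1 0;1 0 0 0 0;1 0 0 0 0'
```

```text
clock: 17.35
eef_pos: [0.4951, 0.3267, 0.1911]
eef_rot: [3.137, 0.164, -0.0]
contact_force: [-0.1, -0.2, -2.1]
grip_width: 0.0095
grip_force: 61.1
clock: 17.75
eef_pos: [0.4951, 0.3268, 0.1892]
eef_rot: [3.137, 0.164, -0.0]
contact_force: [0.1, -1.1, -2.7]
grip_width: 0.0088
grip_force: 61.1
```

```bash
python3 -m creep '1 0 0 0.1 0;1 0 0 0.1 0;1 0 0 0 0;1 0 0 0 0'
python3 -m creep '1 0 0 0.1 0;1 0 0 0 0;1 0 0 0 0'
```

```text
clock: 18.15
eef_pos: [0.4953, 0.3268, 0.1875]
eef_rot: [-3.137, -0.164, -0.001]
contact_force: [0.8, 0.2, -1.9]
grip_width: 0.0092
grip_force: 61.4
clock: 18.45
eef_pos: [0.4954, 0.3269, 0.1873]
eef_rot: [-3.137, -0.164, -0.001]
contact_force: [-1.5, -1.6, 5.0]
grip_width: 0.0088
grip_force: 62.2
```

```bash
python3 -m creep '1 0 0.5 0 0;1 0 1 0 0;1 0 1 0 0;1 0 1 0 0;1 0 1 0 0;1 0 0.5 0 0;1 0 0 0 0'
python3 - <<'E'
from h import *
w=snap('wrist','w9.png');o=telemetry.observe();print(o['eef_pos'],o['contact_force'],rail(w)['band'],plane(w,*rail(w)['band'][0],.15))
E
```

```text
clock: 19.15
eef_pos: [0.5009, 0.2774, 0.1873]
eef_rot: [-3.136, -0.163, -0.003]
contact_force: [-1.2, 2.9, 5.8]
grip_width: 0.009
grip_force: 62.4
[0.5009015  0.27741511 0.18728719] [-1.35644027  2.054277    6.36581779] (array([374.38677355, 241.50367401]), array([ 338,  231,   72,   22, 1497], dtype=int32)) [0.50512501 0.2078628  0.15      ]
```

```bash
python3 -m creep '1 0 0.5 0 0;1 0 1 0 0;1 0 1 0 0;1 0 1.2 0 0;1 0 1.2 0 0;1 0 1 0 0;1 0 0.9 0 0;1 0 0 0 0'
python3 -m creep '1 0 0 0 0;1 0 0 0 0'
python3 - <<'E'
from h import *
w=snap('wrist','w10.png');np.save('s10.npy',[w],allow_pickle=True)
hsv=cv2.cvtColor(w['color'],cv2.COLOR_RGB2HSV);m=cv2.inRange(hsv,(105,150,80),(125,255,255))
n,l,st,ce=cv2.connectedComponentsWithStats(m);print([s.tolist() for s in st[1:] if s[4]>30])
A=cv2.imread('pics/w10.png');cv2.imwrite('pics/w10c.png',cv2.resize(A[180:330,170:350],None,fx=4,fy=4-.2*0,interpolation=2)[:600])
E
```

```text
clock: 20.0
eef_pos: [0.5085, 0.2089, 0.1873]
eef_rot: [-3.137, -0.163, -0.004]
contact_force: [-0.2, 1.2, 5.7]
grip_width: 0.0089
grip_force: 62.2
clock: 20.2
eef_pos: [0.5085, 0.209, 0.1873]
eef_rot: [3.136, 0.164, 0.004]
contact_force: [-0.5, -0.7, 5.7]
grip_width: 0.009
grip_force: 62.3
[[278, 231, 14, 18, 191], [224, 232, 19, 21, 283]]
```

View pics/w10c.png

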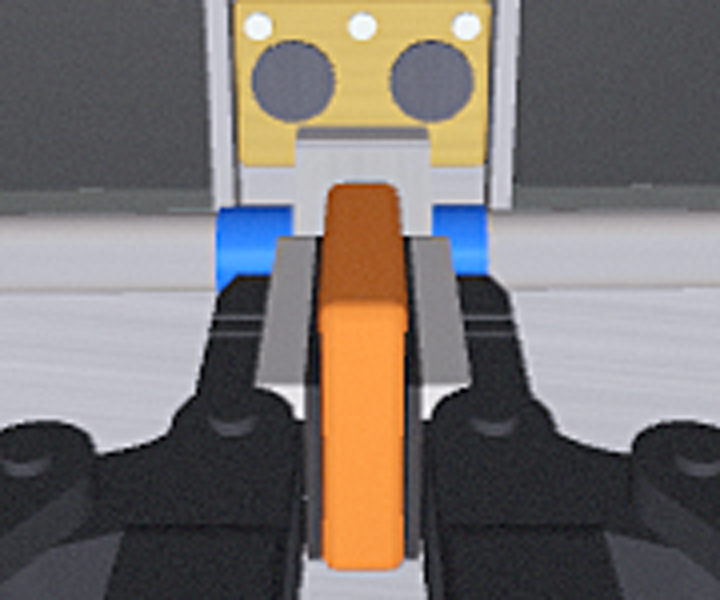

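The crop shows the band spanning columns 217–488 (mid 352) and the hook 296–432 (mid 364). The hook is therefore about 1.7 mm past the middle, so I slide it back a little, ease the pressure and release.

```bash
python3 -m creep '1 0 -0.1 0 0;1 0 -0.1 0 0;1 0 0 0 0;1 0 0 0 0'
python3 - <<'E'
from h import *
w=snap('wrist','w11.png')
hsv=cv2.cvtColor(w['color'],cv2.COLOR_RGB2HSV);m=cv2.inRange(hsv,(105,150,80),(125,255,255))
n,l,st,ce=cv2.connectedComponentsWithStats(m);print([s.tolist() for s in st[1:] if s[4]>30])
E
```

```text
clock: 20.65
eef_pos: [0.5085, 0.2094, 0.1873]
eef_rot: [3.133, 0.164, 0.004]
contact_force: [-1.5, -4.4, 7.3]
grip_width: 0.009
grip_force: 62.4
[[279, 231, 13, 18, 188], [224, 232, 19, 21, 275]]
```

```bash
python3 -m creep '1 0 0 -0.1 0;1 0 0 0 0;1 0 0 0 0'
python3 - <<'E'
from h import *
w=snap('wrist','w12.png')
hsv=cv2.cvtColor(w['color'],cv2.COLOR_RGB2HSV);m=cv2.inRange(hsv,(105,150,80),(125,255,255))
n,l,st,ce=cv2.connectedComponentsWithStats(m);print([s.tolist() for s in st[1:] if s[4]>30])
E
```

```text
clock: 21.0
eef_pos: [0.5082, 0.2107, 0.1874]
eef_rot: [3.136, 0.164, 0.003]
contact_force: [3.2, -2.6, 1.9]
grip_width: 0.0089
grip_force: 61.6
[[227, 231, 16, 19, 230], [278, 231, 17, 20, 238]]
```

Centred now, with 16 and 17 px of blue on the two sides, so I release.

```bash
python3 -m creep '0.85 0 0 0 0;0.75 0 0 0 0;0.6 0 0 0 0;0.5 0 0 0 0;0.5 0 0 0 0;0.5 0 0 0 0' 20
python3 -m creep '0.5 0 0 -1 0;0.5 0 0 -2 0;0.5 0 0 -3 0;0.5 0 0 -3 0;0.5 0 0 -3 0;0.5 -2 0 -2 0;0.5 -3 0 0 0;0.5 0 0 0 0'
python3 -m creep '0.5 -3 -3 0 0;0.5 -2 -4 0 0;0.5 0 -4 0 0;0.5 0 -4 0 0;0.5 0 0 0 0;0.5 0 0 0 0'
python3 - <<'E'
from h import *
s=snap('scene','s13.png');w=snap('wrist','w13.png');t=snap('top','t13.png')
k=lambda f:cv2.imread('pics/'+f)
cv2.imwrite('pics/v13.png',np.vstack([np.hstack([cv2.resize(k('s13.png')[60:330,70:340],(400,400),interpolation=2),cv2.resize(k('t13.png')[100:290,100:290],(400,400),interpolation=2)]),cv2.resize(k('w13.png')[:128],(800,200))]))
E
```

```text
clock: 21.65
eef_pos: [0.5071, 0.2115, 0.1872]
eef_rot: [-3.137, -0.164, 0.0]
contact_force: [0.4, -0.3, 1.2]
grip_width: 0.0424
grip_force: 0.0
clock: 22.45
eef_pos: [0.4555, 0.2063, 0.3292]
eef_rot: [-3.137, -0.166, -0.002]
contact_force: [0.7, 0.7, -0.2]
grip_width: 0.0424
grip_force: 0.0
clock: 23.05
eef_pos: [0.3921, 0.3507, 0.3272]
eef_rot: [3.136, 0.167, -0.0]
contact_force: [-0.3, -1.4, 0.5]
grip_width: 0.0428
grip_force: 0.0
```

View pics/v13.png

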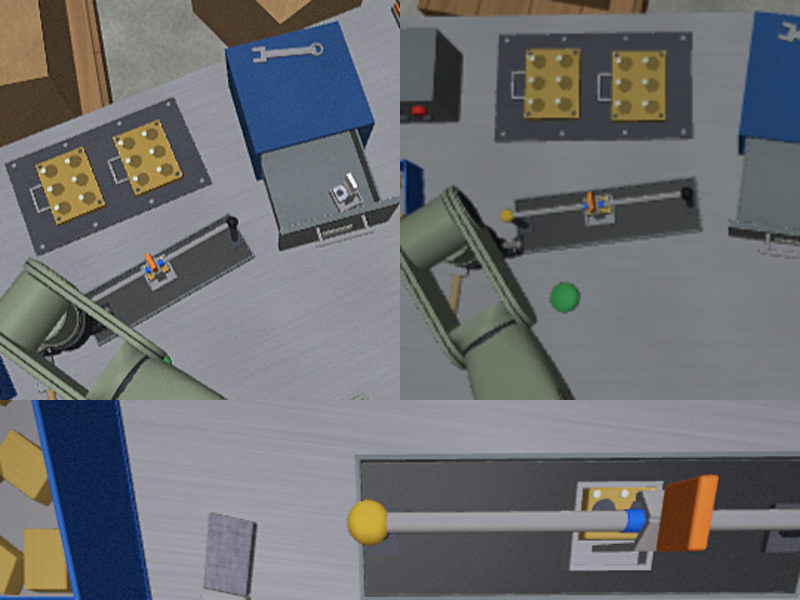

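The carrier hangs on the rail with blue showing on both sides of the hook (scene crop (157,265)). The white carrier stands in the drawer and the bystanders are in place. I wait for it to settle, check once more and hand in.

```bash
python3 -m creep '0.5 0 0 0 0;0.5 0 0 0 0;0.5 0 0 0 0;0.5 0 0 0 0;0.5 0 0 0 0;0.5 0 0 0 0;0.5 0 0 0 0;0.5 0 0 0 0' | head -1
python3 - <<'E'
from h import *
for n in ('top','scene','wrist'):
    s=snap(n,n+'14.png');x0,y0,x1,y1={'top':(180,185,205,210),'scene':(155,220,195,260),'wrist':(300,0,512,120)}[n]
    h=cv2.cvtColor(s['color'],cv2.COLOR_RGB2HSV)
    for lo,hi in (((105,150,60),(125,255,255)),((3,170,100),(17,255,255))):
        m=cv2.inRange(h,lo,hi);k=np.zeros_like(m);k[y0:y1,x0:x1]=m[y0:y1,x0:x1]
        c,l,st,ce=cv2.connectedComponentsWithStats(k);print(n,[(plane(s,*ce[i],.15 if lo[0]>50 else .195).round(3)[:2],st[i][4]) for i in range(1,c) if st[i][4]>2])
E
```

```text
clock: 24.0
top [(array([0.507, 0.199]), np.int32(5))]
top [(array([0.506, 0.213]), np.int32(19))]
scene [(array([0.505, 0.194]), np.int32(15)), (array([0.502, 0.225]), np.int32(12))]
scene [(array([0.504, 0.21 ]), np.int32(38))]
wrist [(array([0.505, 0.222]), np.int32(160))]
wrist [(array([0.508, 0.21 ]), np.int32(632))]
```

Scene view: the blue pieces lie at y 0.194 and 0.225 (middle 0.2095) and the tab at y 0.210, so the hook is centred and still.

```bash
python3 -c "
from bench import manip;print(manip.job_done())"
```

```text
the job is handed in; nothing more can be done
None
```

The orange-tabbed carrier hangs freely on the rail, its hook within about 1 mm of the middle of the blue band; the white-tabbed carrier still stands in the open drawer, nothing else looked disturbed in the last pictures, and the job was handed in at about 24 s.

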